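Press a food box lid shut all round

TASK

The lid of the food box is on, but its rim has not snapped shut along any side: press down with the fingertips on each raised rim section, one after another, until all four sides have clicked shut and lie level with the corners. Only press, firmly but without crushing the box: leave it standing where it is, neither picked up nor shoved along, and leave the things around it alone.

Things in the scene. Friction and masses are not known exactly. Their poses are not given: they have to be found in the camera images.
- food_box: White plastic food box with a grey snap-fit lid, 168 (own x) x 128 (own y) mm, 0.8 kg, loose on the worktop. Origin: centre of its underside, z up. Lid: sunken middle panel 120 x 80 mm (top at 69.5 mm), seated round corners (top at 75 mm) and between them four rim sections, 24 mm wide, one per side; open, a section's outer edge stands 8 mm above the corners; shut, it is level with them.
- rim_near (a joint): Angle of the short rim section on the box's -x side (77 mm long), which bends about its inner edge, rad: 0 = sprung up (open), 0.35 = clicked shut (its stop). It snaps over about halfway and stays at whichever end it snaps to. About 10 N straight down at its press point takes it over. Starts open.
- press_near (a point): Point on top of the short rim section on the box's -x side, middle of its length, 16 mm out from its inner edge (8 mm in from the outer edge); moves with the section: about 80 mm above the box's underside when open, 75 mm when shut.
- rim_far (a joint): Angle of the short rim section on the box's +x side (77 mm long), which bends about its inner edge, rad: 0 = sprung up (open), 0.35 = clicked shut (its stop). It snaps over about halfway and stays at whichever end it snaps to. About 10 N straight down at its press point takes it over. Starts open.
- press_far (a point): Point on top of the short rim section on the box's +x side, middle of its length, 16 mm out from its inner edge (8 mm in from the outer edge); moves with the section: about 80 mm above the box's underside when open, 75 mm when shut.
- rim_left (a joint): Angle of the long rim section on the box's +y side (117 mm long), which bends about its inner edge, rad: 0 = sprung up (open), 0.35 = clicked shut (its stop). It snaps over about halfway and stays at whichever end it snaps to. About 10 N straight down at its press point takes it over. Starts open.
- press_left (a point): Point on top of the long rim section on the box's +y side, middle of its length, 16 mm out from its inner edge (8 mm in from the outer edge); moves with the section: about 80 mm above the box's underside when open, 75 mm when shut.
- rim_right (a joint): Angle of the long rim section on the box's -y side (117 mm long), which bends about its inner edge, rad: 0 = sprung up (open), 0.35 = clicked shut (its stop). It snaps over about halfway and stays at whichever end it snaps to. About 10 N straight down at its press point takes it over. Starts open.
- press_right (a point): Point on top of the long rim section on the box's -y side, middle of its length, 16 mm out from its inner edge (8 mm in from the outer edge); moves with the section: about 80 mm above the box's underside when open, 75 mm when shut.
- salt_shaker: Glass shaker with a grey cap, 44 mm across, 90 mm high, on the box's -y side; a bystander. Origin: centre of its underside.
- garlic_a: Garlic bulb, 61 mm across, 59 mm high, beyond the box; a bystander. Origin: centre of its underside.
- tin_small: Small food tin, 57 mm across, 72 mm high, on the box's +y side; a bystander. Origin: centre of its underside.
- jar_near: Jar with a yellow lid, 64 mm across, 90 mm high; a bystander. Origin: centre of its underside.
- spice_b: Spice jar, 46 mm across, 106 mm high; a bystander. Origin: centre of its underside.
- bowl_near: White bowl, 130 mm across, 63 mm high; a bystander. Origin: centre of its underside.

How it is judged:
At the end, for the whole second after the job is handed in: All four rim sections are clicked shut (joint above 0.29 of 0.35 rad), and the box stands level (within 0.06 rad), at rest, within 40 mm of where it started (value of joint each of rim_near, rim_far, rim_left, rim_right above 0.29 rad and distance of food_box from where it was at the start of the episode below 0.04 m and angle between food_box's own z axis and vertical below 0.06 rad and linear speed of food_box below 0.02 m/s); the robot touches nothing.
It fails at once if the food box is lifted (more than 12 mm) or tipped (more than 0.2 rad) (height (world z) of food_box above 0.012 m or angle between food_box's own z axis and vertical above 0.2 rad).
It fails at once if the food box is shoved more than 40 mm (distance of food_box from where it was at the start of the episode above 0.04 m).
It fails at once if the food box is crushed: pressed with more than 70 N (contact force between the arm and food_box above 70 N).
It fails at once if the food box is crushed: fingers press it with more than 70 N (contact force between the fingers and food_box above 70 N).
It fails at once if a bystander is moved more than 30 mm (distance of any of salt_shaker, garlic_a, tin_small, jar_near, spice_b, bowl_near from where it was at the start of the episode above 0.03 m).
It also fails if it takes over 45 s, if anything falls off the work surface, if the arm or the gripper's body presses on something with over 40 N, if the wrist force passes 120 N, or if a joint passes its speed limit or range.

ROBOT

A 6-joint arm with a two-finger parallel gripper is mounted at the origin on a cart in front of the work surface, level with it; the furniture and walls round the work are solid. World frame = base frame: x ahead of the robot, y to its left, z up, the work surface at z = 0. Lengths are in m, angles in rad, forces in N, time in s.
With the tool pointing down it reaches from about 0.3 to 0.85 m from the base axis. Payload 5.4 kg.
Tool frame: the origin (TCP) lies between the finger pads; the fingertips stand bot.nose_length ahead of it and the grasp point (between the pads) lies 8 mm behind it (bot.nose_length is the distance from the TCP to the fingertips, in m); z points along the fingers, y is the direction in which the jaws open and shut (so a half turn about z gives the same grasp; the last joint's range is limited). The gripper opens to 85 mm and grips with 20 to 120 N. Pads are 22 mm wide; open, the fingers measure 114 mm over their backs; the gripper's body (76 mm by 85 mm) begins 54 mm behind the grasp point. The pads swing forward as they close: fully open they stand 13 mm farther back than shut.
Start: joints at [1.086, 0.158, 1.597, -0, 1.386, -0.21], TCP at [0.156, 0.553, 0.214] pointing down, gripper open.
Joint ranges: [-2.91, 2.91], [-0.94, 2.29], [0.18, 2.7], [-1.29, 4.43], [0.17, 2.64], [-3, 3]. Speed limits (rad/s): [2.57, 2.57, 3.14, 3.14, 3.14, 3.14].

INTERFACE

Orientations are given as a 3x3 rotation matrix whose columns are the frame's x, y, z axes.
In Python, from station import bot gives the robot as it stands.
- The arm moves only by the shell command python3 -m crank 'ROWS' [FORCE]. ROWS is JSON, a list of rows, each a list of 3 entries, a list of its own where there are three numbers: the closure in counts, from 0 (fully open) to 255 (shut), then the shift along the tool's x, y, z in cm, then the turn about the tool's z in degrees. A call has 1 to 20 rows; each row is the pose to reach, as a shift and turn from the pose commanded when the call began, along the tool's axes at that moment; what a row does not reach only later rows make up. A row lasts 1/12 s, in which the tool goes at most 41.7 mm and 7.16 degrees, less where a joint would pass 70% of its speed; a pose out of reach is approached as far as the arm can. A call with a gripper value outside its range is refused whole. The fingers move at their own pace and stop on an object; FORCE is the grip in N (left out, the last holds). Time passes only in rows, so rows that repeat a pose let the fingers close. It gives the time, the measured TCP pose, the force and the opening at its end, in the units of the state.
- bot.read_state(): the state, without advancing time (a new reading comes with each control period).
- bot.get_image(name): name is "scene" or "top"; returns a dict with "color" (420x560x3 uint8, red, green, blue), "z_map" (420x560 float32, m along the optical axis (not along the pixel's ray), 0 where there is no reading), "K" (3x3 intrinsics, pixels), "extrinsics" (4x4, takes a point from camera to world coordinates). Camera axes: x right, y up, looking along -z (the intrinsics and any distortion apply to the point x, -y, -z); pixel columns grow to the right and rows downward; lengths in m; the calibration is good to about 2 mm. A picture is of the moment at which its call begins.
- bot.sign_off(): hands the job in, once; it reports no verdict.
The state is a dict: "clock": time; "joints": joint angles; "qd": joint speeds; "joint_efforts": joint torques, N m; "eef_pos": TCP position; "ee_rot": TCP orientation; "contact_force": force on the tool from outside, world axes, zero at the start; "ft_torque": the same for the moment, N m; "grip_width": opening from 0.0 (shut) to 1.0 (fully open).
Only numpy, scipy, OpenCV 4.12 (cv2) and the standard library are available. Lean on these libraries where they do the work, as an engineer would, in place of code of your own. Each camera call takes 0.05 s, during which the arm holds its last target.

## Working session

There is one attempt and no reset: what is moved stays moved. The work goes in short steps, Python scripts to look and compute and a shell command to move; the robot and the scene stay as the last step left them, time stands still between calls to the robot, and variables do not carry over. Pictures are saved under pics/ and viewed, and the job is handed in when it is done.

```bash
mkdir -p pics; ls; python3 - <<'E'
from station import bot
import cv2,numpy as np
s=bot.read_state()
for k,v in s.items(): print(k,np.round(v,4).tolist())
print(bot.nose_length)
for n in("scene","top"):
    d=bot.get_image(n); cv2.imwrite(f"pics/{n}0.png",d["color"][:,:,::-1]); np.savez(f"{n}0.npz",**d)
    print(n,d["K"].tolist(),np.round(d["extrinsics"],4).tolist(), d.keys())
E
```

```text
pics
clock 0.0
joints [1.0859, 0.1591, 1.5983, -0.0, 1.3862, -0.2101]
qd [0.0002, 0.0011, -0.0013, 0.0013, 0.0007, 0.0018]
joint_efforts [0.0008, -39.5988, -33.1437, -0.0002, 0.0081, 0.0]
eef_pos [0.1557, 0.5528, 0.2131]
ee_rot [[-0.9625, 0.2714, -0.0009], [0.2714, 0.9625, -0.0017], [0.0004, -0.0019, -1.0]]
contact_force [-0.2097, -0.5915, 1.308]
ft_torque [-0.0397, 0.0087, 0.0053]
grip_width 1.0015
0.011
scene [[527.757141107292, 0.0, 285.59467171038966], [0.0, 527.757141107292, 208.33538948976457], [0.0, 0.0, 1.0]] [[-0.6219, 0.56, -0.5474, -0.3875], [-0.7831, -0.4427, 0.4367, 0.8608], [0.0022, 0.7003, 0.7139, 1.2532], [0.0, 0.0, 0.0, 1.0]] dict_keys(['color', 'z_map', 'K', 'extrinsics'])
top [[422.02301647130383, 0.0, 274.3987634838034], [0.0, 422.02301647130383, 212.64474661452917], [0.0, 0.0, 1.0]] [[0.0083, 0.9948, -0.1016, 0.4137], [-1.0, 0.0088, 0.0046, 0.1497], [0.0055, 0.1015, 0.9948, 1.2574], [0.0, 0.0, 0.0, 1.0]] dict_keys(['color', 'z_map', 'K', 'extrinsics'])
```

View pics/scene0.png

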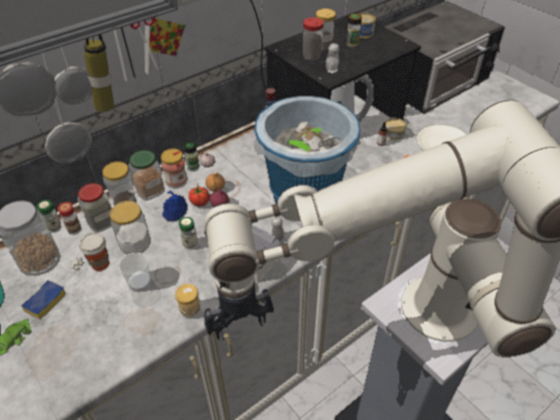

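View pics/top0.png

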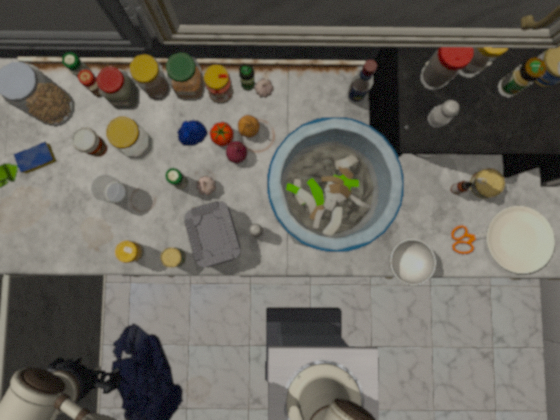

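The top view shows the grey-lidded box at about (213,235), with the salt shaker at (255,230), the tin at (172,257), the garlic at (205,185) and the yellow jar at (128,252). In the scene view the arm hides the box. I'll zoom in and use depth.

```bash
cat > h.py <<'E'
import numpy as np,cv2
def load(f): return dict(np.load(f))
def pts(d):
    z=d["z_map"];K=d["K"];h,w=z.shape
    u,v=np.meshgrid(np.arange(w),np.arange(h))
    c=np.stack([(u-K[0,2])/K[0,0]*z,-(v-K[1,2])/K[1,1]*z,-z],-1)
    T=d["extrinsics"]; return c@T[:3,:3].T+T[:3,3]
E
python3 - <<'E'
from h import *
d=load("top0.npz");P=pts(d)
im=d["color"][160:300,100:290,::-1]
cv2.imwrite("pics/crop.png",cv2.resize(im,None,fx=4,fy=4,interpolation=cv2.INTER_CUBIC))
z=P[...,2]
print((z[196:274:3,180:272:4]*1000).astype(int))
zz=np.clip(z[160:300,100:290]*1000,0,120)
cv2.imwrite("pics/cz.png",cv2.resize((zz*2).astype(np.uint8),None,fx=4,fy=4,interpolation=cv2.INTER_NEAREST))
E
```

```text
[[   1    0    1    2   -1    1    2    2    0    0    0    1   -3    1
     0    0    0    1    1   -1    0    0  287]
 [   2    3   -5    2    1   -1    1   -1    4    0   -5    0    0    2
    -2   -1   -2   -2    0    2   -1    0   -1]
 [   3    1    0    0    3    2    2    1   81   81   78   73    2    0
    -1    3    0    0   -6    0   -1    2   -3]
 [   1   -1   -3   -2   -1   -2   81   79   80   77   72   73   -3   -1
     6   -7   -3    0   -1    4   -1    0    1]
 [   0   -1   -1   78   82   80   76   79   78   73   74   79   78    4
    -3    2   -2    2    3    5   -2   -2    0]
 [1257    0   74   82   78   79   77   78   73   77   79   78   86    3
     2    3   -3   -1   -3    0    4   -1    0]
 [  -2    0   71   77   80   76   66   67   70   71   71   79   79    5
     0   -3   -1    0    1    2   -1    4    5]
 [  -1   74   75   71   77   80   68   66   70   66   73   79   80    0
    -1    1   -2   -3   -2   -4    1   -2   -2]
 [  -3   85   75   82   74   78   73   71   74   70   65   75   80   75
     0   -2    1   -1    0    0    0   -2    2]
 [   0    0   82   7
[... 1320 characters left out ...]
0   80   80   76   75   73   77   79   84   82   79
    77   -1   -2   -3   -1    0   -3   -1   -1]
 [  73   20    4 1257   78   74   75   75   76   78   81   80   80   77
     1    1   -1    3    0   -1   -3    0   -1]
 [  56   -3    1    2   -2   73   67   82   81   84   81    2   -3   -2
     0   -2    1    0    2    2    1    0   -1]
 [  12    0    0   -1   -4   75   76   82   79   -2   -2    0    3   -5
    -2    0   -2    4    0    0   -2   -1   -2]
 [  -3    0   -5    1   -2    0    0   -2   -3    0    2   -2    4    0
    -1    2    0    1    0   -2    2   -1    3]
 [  -3    0    0    2    0   -1    2   -2   -4   -1   -1    0    0   -2
    -1    0    1   -4    3    0   -1    1    0]]
```

View pics/crop.png

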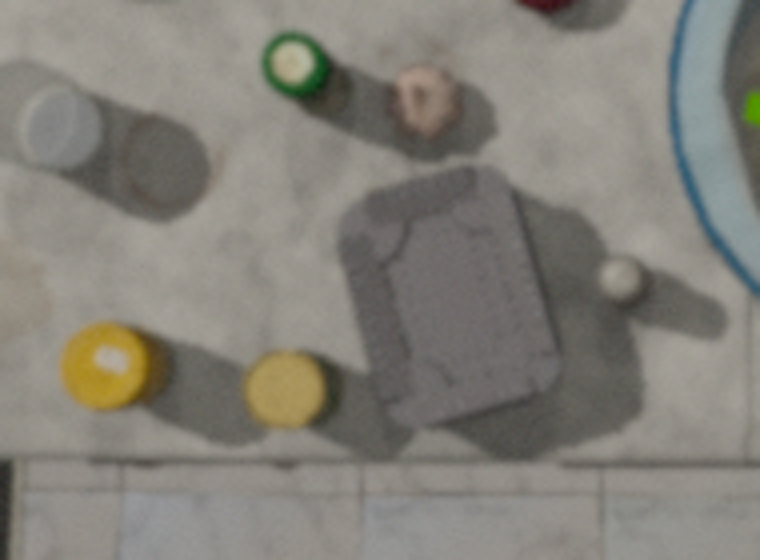

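View pics/cz.png

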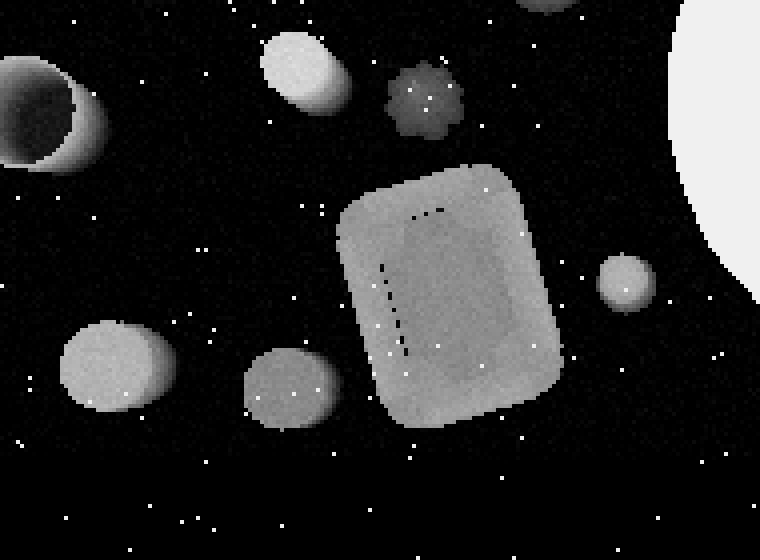

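```bash
cat >> h.py <<'E'
def box(d):
    P=pts(d);z=P[...,2]
    m=((z>.055)&(z<.1)&(P[...,0]<.6)&(P[...,1]<.45)).astype(np.uint8)
    m=cv2.morphologyEx(m,cv2.MORPH_OPEN,np.ones((3,3)))
    n,l,st,c=cv2.connectedComponentsWithStats(m)
    out=[]
    for i in range(1,n):
        if st[i,4]>60:
            q=P[(l==i)]; q=q[(q[:,2]>.055)&(q[:,2]<.1)]
            out.append((cv2.minAreaRect((q[:,:2]*1000).astype(np.float32)),q))
    return max(out,key=lambda o:len(o[1])),out
E
python3 - <<'E'
from h import *
d=load("top0.npz")
(r,q),o=box(d);print(r)
for a,b in o: print(a,len(b),b[:,2].mean(), np.percentile(b[:,2],95))
# boundary points only via tops; section heights in the box frame
(cx,cy),(w,h),a=r
for t in (a,a-90):
    t=np.radians(t);R=np.array([[np.cos(t),-np.sin(t)],[np.sin(t),np.cos(t)]])
    p=(q[:,:2]*1000-[cx,cy])@R
    print(np.degrees(t),np.percentile(p,[1,99],axis=0).round(1).tolist())
    for n,m in dict(px=(p[:,0]>74)&(abs(p[:,1])<35),mx=(p[:,0]<-74)&(abs(p[:,1])<35),py=(p[:,1]>54)&(abs(p[:,0])<50),my=(p[:,1]<-54)&(abs(p[:,0])<50)).items(): print(n,m.sum(),np.median(q[m,2]) if m.any() else None)
    m=(abs(p[:,0])<40)&(abs(p[:,1])<30);print('panel',np.median(q[m,2]))
    k=(abs(p[:,0])>65)&(abs(p[:,1])>45);print('corn',np.median(q[k,2]))
E
```

```text
((474.2323913574219, 319.44927978515625), (171.7628631591797, 133.01486206054688), 17.020160675048828)
((474.2323913574219, 319.44927978515625), (171.7628631591797, 133.01486206054688), 17.020160675048828) 2753 0.07484703509946827 0.08281169246351042
((486.2778015136719, 196.70872497558594), (30.93224334716797, 30.93640899658203), 0.8708125352859497) 123 0.08359954891534062 0.09050218181604075
((409.41082763671875, 427.6103515625), (53.15370559692383, 44.04613494873047), 0.968970537185669) 289 0.06858343377302484 0.07368529176917682
((43.48049545288086, 18.837310791015625), (46.814823150634766, 131.95114135742188), 23.76235580444336) 312 0.07717855407385978 0.09735662371069748
17.020160675048828 [[-83.4, -65.0], [82.1, 62.5]]
px 100 0.0809587843811026
mx 111 0.08059485227696506
py 132 0.08154966635452277
my 165 0.08044834130915324
panel 0.07039573762197593
corn 0.07475907526810288
-72.97983932495117 [[-62.5, -83.4], [65.0, 82.1]]
px 0 None
mx 0 None
py 391 0.07695743811040145
my 407 0.07706190262672141
panel 0.07002582122606194
corn 0.07348386069572721
```

```bash
cat >> h.py <<'E'
C=np.array([.4742,.3194]);YAW=np.radians(17.0)
S=dict(near=(-.076,0),far=(.076,0),left=(0,.056),right=(0,-.056))
def go(side,tipz,yaw=None):
    from station import bot
    s=bot.read_state();R=np.array(s["ee_rot"]);p=np.array(s["eef_pos"])
    b=np.array([[np.cos(YAW),-np.sin(YAW)],[np.sin(YAW),np.cos(YAW)]])
    t=np.r_[C+b@np.array(S[side]),tipz+bot.nose_length]
    ty=np.degrees(np.arctan2(R[1,0],R[0,0]))
    dy=((ty-np.degrees(YAW)+90)%180)-90
    print(side,"target",t.round(4),"at",p.round(4),"shift cm",(R.T@(t-p)*100).round(2),"turn",round(dy,1),"F",np.round(s["contact_force"],1),"clk",s["clock"],"grip",s["grip_width"])
E
python3 - <<'E'
from h import *
d=load("top0.npz");P=pts(d)
m=(P[...,2]>.13)&(P[...,2]<.5)&(P[...,0]>.3)&(P[...,1]<.5)&(P[...,1]>-.2)&(P[...,0]<.75)
q=P[m];print(q[:,2].max(),q.min(0),q.max(0))
i=np.linalg.norm(q[:,:2]-[.49,.266],axis=1);print(i.min(),q[i.argmin()])
for s in S: go(s,.12)
E
```

```text
0.4159921461307783 [ 0.42545275 -0.19998485  0.14036869] [0.74998559 0.16328058 0.41599215]
0.11770729917888667 [0.52358669 0.15318625 0.28644938]
near target [0.4015 0.2972 0.131 ] at [0.1558 0.5529 0.2132] shift cm [-30.59 -17.93   8.24] turn -32.7 F [ 0.5  0.  -0.4] clk 0.1 grip 0.9968147567884501
far target [0.5469 0.3416 0.131 ] at [0.1558 0.5529 0.2132] shift cm [-43.38  -9.71   8.22] turn -32.7 F [ 0.5  0.  -0.4] clk 0.1 grip 0.9968147567884501
left target [0.4578 0.373  0.131 ] at [0.1558 0.5529 0.2132] shift cm [-33.96  -9.11   8.22] turn -32.7 F [ 0.5  0.  -0.4] clk 0.1 grip 0.9968147567884501
right target [0.4906 0.2658 0.131 ] at [0.1558 0.5529 0.2132] shift cm [-40.01 -18.53   8.24] turn -32.7 F [ 0.5  0.  -0.4] clk 0.1 grip 0.9968147567884501
```

```bash
python3 -m crank '[[255,[-4,-1,0],-4],[255,[-8,-2,0],-8],[255,[-12,-3,0],-12],[255,[-16,-4,0],-16],[255,[-20,-5,0],-20],[255,[-24,-6,0],-24],[255,[-28,-7.5,0],-28],[255,[-31,-8.4,2],-32.7],[255,[-33,-8.9,3.5],-32.7],[255,[-33.96,-9.1,5],-32.7],[255,[-33.96,-9.1,6],-32.7],[255,[-33.96,-9.1,6.5],-32.7],[255,[-33.96,-9.1,6.5],-32.7],[255,[-33.96,-9.1,6.5],-32.7]]' 40
python3 - <<'E'
from h import *
from station import bot
go("left",.09)
for n in("scene","top"):
    d=bot.get_image(n); cv2.imwrite(f"pics/{n}1.png",d["color"][:,:,::-1]); np.savez(f"{n}1.npz",**d)
d=load("scene1.npz");cv2.imwrite("pics/s1c.png",cv2.resize(d["color"][200:400,100:380,::-1],None,fx=2.8,fy=2.8,interpolation=cv2.INTER_CUBIC))
E
```

```text
clock: 1.27
eef_pos: [0.4574, 0.3745, 0.1494]
ee_rot: [[-0.956, -0.293, -0.0], [-0.293, 0.956, 0.0], [0.0, 0.0, -1.0]]
contact_force: [0.2, -0.1, -0.2]
grip_width: 0.001
left target [0.4578 0.373  0.101 ] at [0.4574 0.3745 0.1494] shift cm [-0.   -0.16  4.84] turn 0.0 F [ 0.2 -0.1 -0.2] clk 1.2667 grip 0.0012293791462881787
```

View pics/scene1.png

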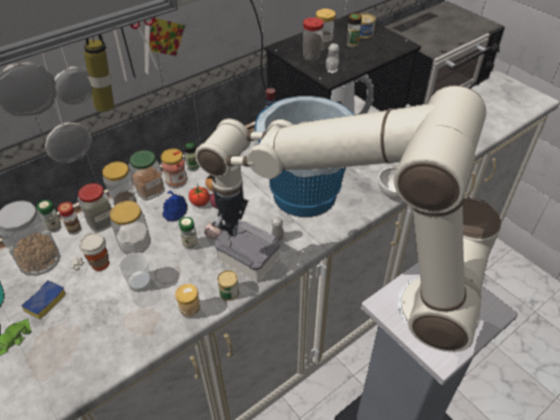

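View pics/top1.png

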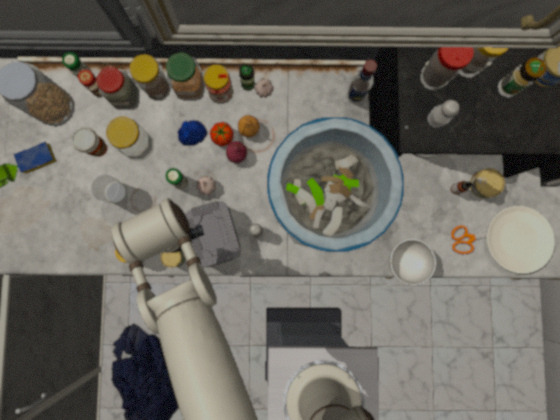

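The arm now stands over the left rim, and the box is visible in the scene view at about (247,243). I'll cross-check its pose from that second view before pressing.

```bash
python3 - <<'E'
from h import *
b=np.array([[np.cos(YAW),-np.sin(YAW)],[np.sin(YAW),np.cos(YAW)]])
P=pts(load("scene1.npz"))
p=(P[...,:2]-C)@b*1000; z=P[...,2]*1000
m=(z>68)&(z<92)
for n,k in dict(mx=m&(abs(p[...,1])<30)&(p[...,0]<-60)&(p[...,0]>-110),my=m&(abs(p[...,0])<40)&(p[...,1]<-45)&(p[...,1]>-100),px=m&(abs(p[...,1])<30)&(p[...,0]>60)&(p[...,0]<110)).items():
    if k.sum(): print(n,k.sum(),np.percentile(p[k],[2,98],axis=0).round(1).tolist(),np.median(z[k]),np.percentile(z[k],90))
P0=pts(load("top0.npz"));p0=(P0[...,:2]-C)@b*1000;z0=P0[...,2]*1000
m=(z0>68)&(z0<92)
for n,k in dict(mx=m&(abs(p0[...,1])<30)&(p0[...,0]<-60)&(p0[...,0]>-110),px=m&(abs(p0[...,1])<30)&(p0[...,0]>60)&(p0[...,0]<110),my=m&(abs(p0[...,0])<40)&(p0[...,1]<-45)&(p0[...,1]>-100),py=m&(abs(p0[...,0])<40)&(p0[...,1]>45)&(p0[...,1]<100)).items():
    print(n,k.sum(),np.percentile(p0[k],[2,98],axis=0).round(1).tolist(),np.median(z0[k]))
E
```

```text
mx 152 [[-87.6, -29.4], [-60.9, 29.6]] 79.0049292067857 83.60036570135426
my 149 [[-37.4, -63.9], [37.0, -45.4]] 79.90345324516679 84.22320232716292
px 66 [[61.1, 2.4], [84.4, 28.8]] 79.36828019015074 83.77590875015817
mx 204 [[-85.5, -28.9], [-60.7, 28.9]] 78.62007734619148
px 199 [[60.5, -29.1], [85.5, 28.6]] 79.3202632050356
my 223 [[-38.3, -66.3], [38.1, -45.5]] 79.64338019936412
py 204 [[-38.4, 45.8], [37.9, 65.8]] 80.27467687576328
```

Both views agree to about 2 mm. Now the left rim: quick to just above it, then slowly down.

```bash
python3 -m crank '[[255,[0,-0.16,2],0],[255,[0,-0.16,4],0],[255,[0,-0.16,5],0],[255,[0,-0.16,5.3],0],[255,[0,-0.16,5.5],0],[255,[0,-0.16,5.7],0],[255,[0,-0.16,5.85],0],[255,[0,-0.16,5.95],0],[255,[0,-0.16,6.0],0]]'
```

```text
clock: 2.12
eef_pos: [0.459, 0.3723, 0.0897]
ee_rot: [[-0.957, -0.292, 0.001], [-0.292, 0.957, 0.0], [-0.001, 0.0, -1.0]]
contact_force: [0.3, 0.2, -0.1]
grip_width: -0.001
```

```bash
python3 -m crank '[[255,[0,0,0.1],0],[255,[0,0,0.2],0],[255,[0,0,0.3],0],[255,[0,0,0.3],0]]'; python3 -m crank '[[255,[0,0,0.05],0],[255,[0,0,0.1],0],[255,[0,0,0.1],0]]'
```

```text
clock: 2.45
eef_pos: [0.4585, 0.3721, 0.0859]
ee_rot: [[-0.957, -0.292, -0.0], [-0.292, 0.957, -0.0], [0.0, -0.0, -1.0]]
contact_force: [0.2, 0.1, -0.6]
grip_width: 0.002
clock: 2.7
eef_pos: [0.4586, 0.3721, 0.085]
ee_rot: [[-0.957, -0.292, -0.0], [-0.292, 0.957, -0.0], [0.0, -0.0, -1.0]]
contact_force: [-0.3, -0.5, 0.5]
grip_width: 0.004
```

```bash
python3 -m crank '[[255,[0,0,0.05],0],[255,[0,0,0.1],0],[255,[0,0,0.1],0]]';  python3 -m crank '[[255,[0,0,0.05],0],[255,[0,0,0.1],0],[255,[0,0,0.1],0]]'
```

```text
clock: 2.95
eef_pos: [0.4586, 0.3721, 0.084]
ee_rot: [[-0.957, -0.292, -0.0], [-0.292, 0.957, -0.0], [0.0, -0.0, -1.0]]
contact_force: [-1.1, 0.0, -0.7]
grip_width: -0.001
clock: 3.2
eef_pos: [0.4586, 0.3721, 0.083]
ee_rot: [[-0.957, -0.292, -0.0], [-0.292, 0.957, -0.0], [0.0, -0.0, -1.0]]
contact_force: [0.3, 0.1, -0.2]
grip_width: -0.0
```

```bash
python3 - <<'E'
from h import *
from station import bot
d=bot.get_image("scene"); np.savez("scene2.npz",**d)
cv2.imwrite("pics/s2.png",cv2.resize(d["color"][180:280,180:310,::-1],None,fx=6,fy=6,interpolation=cv2.INTER_CUBIC))
E
```

```text
(no output)
```

View pics/s2.png

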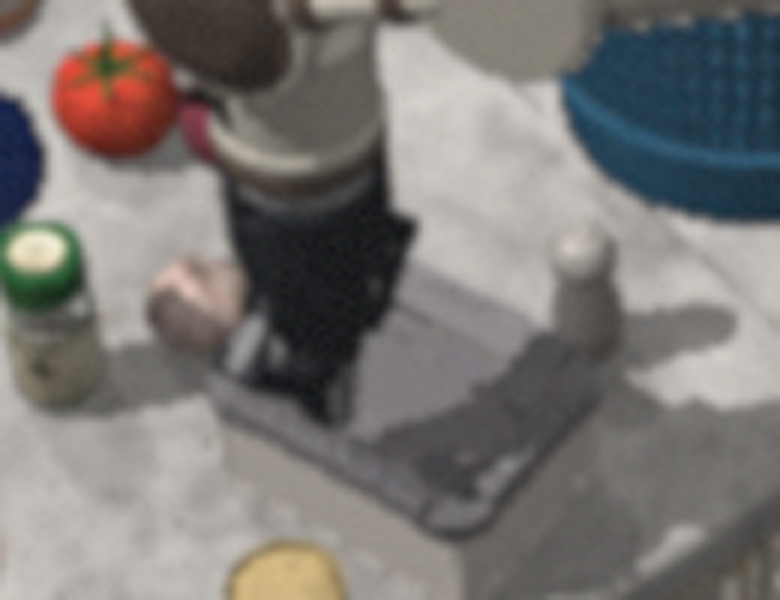

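The fingertips are right over the left rim at about (335,415) in the crop, with no force yet. I'll continue down in small steps.

```bash
for i in 1 ; do python3 -m crank '[[255,[0,0,0.05],0],[255,[0,0,0.1],0],[255,[0,0,0.1],0]]'; done; python3 -m crank '[[255,[0,0,0.05],0],[255,[0,0,0.1],0],[255,[0,0,0.1],0]]'
```

```text
clock: 3.5
eef_pos: [0.4586, 0.3721, 0.082]
ee_rot: [[-0.957, -0.292, -0.0], [-0.292, 0.957, -0.0], [0.0, -0.0, -1.0]]
contact_force: [-0.1, -0.1, -0.3]
grip_width: 0.001
clock: 3.75
eef_pos: [0.4586, 0.3721, 0.081]
ee_rot: [[-0.957, -0.292, -0.0], [-0.292, 0.957, -0.0], [0.0, -0.0, -1.0]]
contact_force: [0.6, 1.0, -1.0]
grip_width: -0.001
```

```bash
python3 -m crank '[[255,[0,0,0.05],0],[255,[0,0,0.1],0],[255,[0,0,0.15],0],[255,[0,0,0.15],0]]'; python3 - <<'E'
from h import *
d=load("scene2.npz");P=pts(d)
b=np.array([[np.cos(YAW),-np.sin(YAW)],[np.sin(YAW),np.cos(YAW)]])
p=(P[...,:2]-C)@b*1000; z=P[...,2]*1000
hsv=cv2.cvtColor(d["color"],cv2.COLOR_RGB2HSV)
for v in range(236,256,2):
    print(v,[(int(p[v,u,0]),int(p[v,u,1]),int(z[v,u])) for u in range(214,250,4)])
E
```

```text
clock: 4.08
eef_pos: [0.4586, 0.3721, 0.0794]
ee_rot: [[-0.957, -0.292, -0.0], [-0.292, 0.957, -0.0], [0.0, -0.0, -1.0]]
contact_force: [-0.2, 0.1, -0.9]
grip_width: 0.005
236 [(127, 2, 28), (82, 30, 83), (-4, 101, 205), (-6, 89, 195), (-11, 78, 188), (-14, 66, 179), (-10, 45, 157), (33, -19, 67), (21, -24, 70)]
238 [(129, 1, 16), (4, 108, 197), (-4, 102, 198), (62, 18, 76), (-1, 68, 164), (-17, 70, 176), (-9, 45, 147), (25, -10, 73), (15, -17, 72)]
240 [(133, 0, 2), (1, 112, 194), (-5, 105, 193), (-10, 95, 187), (0, 67, 153), (-15, 68, 165), (-13, 51, 147), (22, -6, 69), (14, -14, 66)]
242 [(130, 3, -1), (-1, 115, 192), (-10, 110, 192), (-10, 95, 179), (-5, 75, 156), (-8, 62, 146), (-10, 47, 133), (13, 4, 75), (3, -1, 77)]
244 [(78, 55, 73), (67, 49, 74), (-10, 111, 186), (-12, 98, 174), (-12, 82, 159), (-9, 63, 139), (-9, 47, 124), (13, 4, 67), (3, -1, 67)]
246 [(119, 16, -1), (57, 60, 83), (49, 52, 80), (-10, 97, 163), (-11, 83, 151), (-6, 61, 126), (-10, 49, 117), (8, 11, 69), (-2, 6, 71)]
248 [(116, 20, -4), (55, 63, 78), (42, 60, 84), (36, 49, 77), (3, 67, 117), (-8, 65, 123), (-8, 48, 107), (1, 20, 72), (-5, 10, 67)]
250 [(108, 29, 0), (56, 63, 68), (38, 65, 82), (32, 55, 77), (20, 51, 81), (-7, 64, 112), (7, 31, 71), (-1, 24, 70), (-13, 20, 73)]
252 [(103, 35, 0), (66, 54, 43), (39, 65, 72), (25, 63, 80), (15, 57, 82), (7, 49, 79), (0, 41, 76), (-4, 28, 67), (-16, 24, 71)]
254 [(95, 44, 3), (65, 57, 38), (50, 55, 46), (24, 65, 74), (11, 62, 80), (4, 53, 75), (-5, 47, 77), (-9, 34, 67), (-20, 29, 69)]
```

Still no force. The depth samples suggest the fingertips are higher than I reckoned, so I'll look at the gripper closely.

```bash
python3 - <<'E'
from h import *
from station import bot
d=bot.get_image("scene"); np.savez("scene3.npz",**d)
a=cv2.resize(d["color"][195:265,200:270,::-1],None,fx=8,fy=8,interpolation=cv2.INTER_LINEAR)
a=cv2.convertScaleAbs(a,alpha=2.0,beta=20)
cv2.imwrite("pics/s3.png",a)
P=pts(d);print((P[214:262:2,214:256:2,2]*1000).astype(int))
d=bot.get_image("top");P=pts(d);cv2.imwrite("pics/t3.png",cv2.convertScaleAbs(cv2.resize(d["color"][190:290,140:270,::-1],None,fx=6,fy=6,interpolation=cv2.INTER_CUBIC),alpha=1.6))
E
```

```text
[[  0   0 268 274 269 279 280 280 275 279 279 273 273 272 266 257   1   4
   -1  -3  -4]
 [ -2   0 263 264 260 267 271 270 267 270 268 270 270 265 257 251 194   3
    2  -3   4]
 [ -2   0 245 258 260 267 270 268 270 270 268 264 263 258 253 243 188 189
    1   5  -4]
 [  3   0 239 249 255 257 261 260 265 259 262 259 251 249 248 236 184 185
   -4   0   0]
 [  0  -1 235 239 245 250 252 256 257 253 254 250 250 248 243 227 180 175
    0   0   1]
 [ 51  47  37 232 238 246 245 248 248 249 243 239 237 238 231 175 169  83
   82   0  -1]
 [ 54  41  41 222 232 232 240 237 237 242 241 238 234 229 191 167 167  76
   82  82  85]
 [ 46  42  44  37 220 230 227 228 229 234 231 229 195 195  79 167 161  78
   79  74  82]
 [ 39  41  33  35 215 218 217 212 209 202 204 187 185 182 162 163  74  75
   78  78  82]
 [ 37  30  31 202 209 214 210 208 202 198 200 194 178 176 159 150  73  57
   66  74  75]
 [ 32  27  27  83 205 212 204 202 192 193 194 182 173 168 148  70  66  70
   71  51  67]
 [ 29  26  85 197 201 196 202 198 188 181 181 174 161 146 143  68  70  70
   74  71  65]
 [ 18  -3  82 198 191 189  77 15
[... 336 characters left out ...]
0  83 178 172 165 159 149 144 130 126 117  70  72  72  68  72
   70  69  72]
 [ -1  67  84  79  84  84  75  74 141 120 120 121 111  75  72  72  71  67
   72  72  68]
 [ -1  47  73  73  79  80  76  77 104 107 111 112 101  66  69  72  73  74
   67  72  67]
 [  2  40  41  51  74  76  80  79  78  78 101 101  81  69  69  67  67  65
   75  71  72]
 [  2  -1  36  37  44  50  78  77  76  84  84  83  75  79  68  75  69  69
   69  69  69]
 [  0  -1  19  30  36  40  48  54  72  76  81  80  85  78  81  77  73  69
   73  77  75]
 [  0  -5  14  17  24  31  36  43  49  58  75  80  81  90  81  77  78  78
   70  75  74]
 [  6   7   0   6  16  26  25  33  40  45  53  73  76  77  78  83  78  83
   81  75  77]]
```

View pics/s3.png

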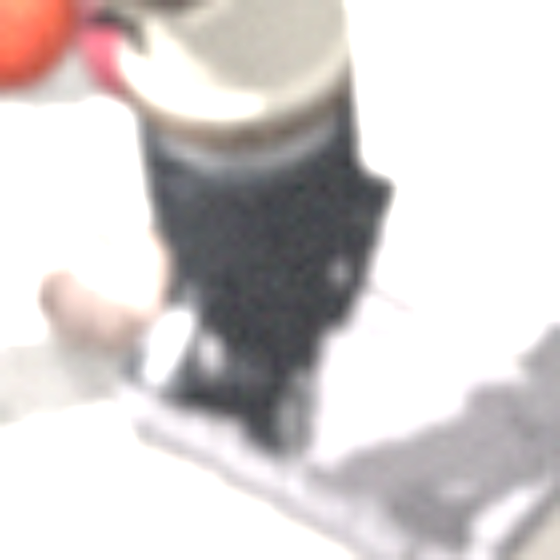

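View pics/t3.png

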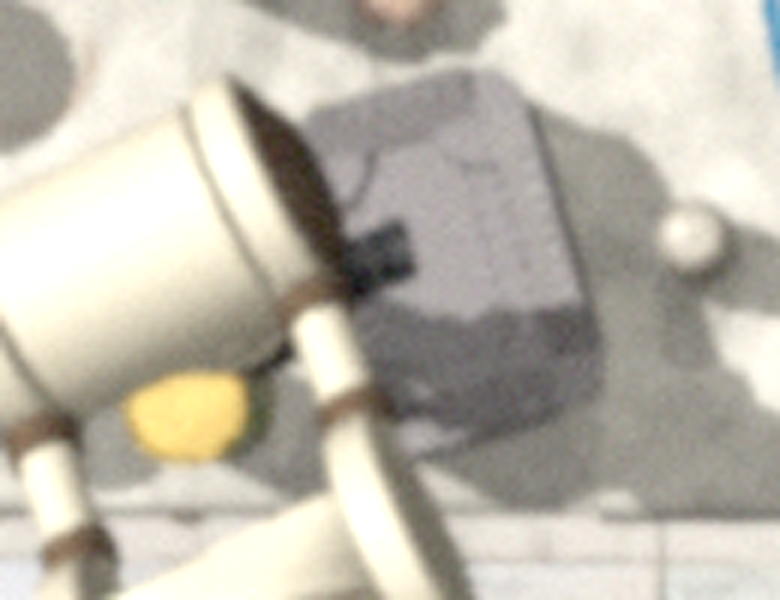

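The depth map puts the closed fingertips at about z = 0.095–0.10, roughly 15 mm above the rim and well above TCP minus nose length. The rim is still up. I'll locate the tip laterally and then keep descending, relying on the force reading.

```bash
python3 - <<'E'
from h import *
d=load("scene3.npz");P=pts(d)
b=np.array([[np.cos(YAW),-np.sin(YAW)],[np.sin(YAW),np.cos(YAW)]])
p=(P[...,:2]-C)@b*1000; z=P[...,2]*1000
for v in range(244,258):
    print(v,[(int(p[v,u,0]),int(p[v,u,1]),int(z[v,u])) for u in range(226,242,2)])
E
python3 -m crank '[[255,[0,0,0.1],0],[255,[0,0,0.2],0],[255,[0,0,0.3],0],[255,[0,0,0.3],0]]'
```

```text
244 [(-12, 98, 174), (-12, 90, 167), (-10, 81, 157), (-7, 70, 144), (-11, 66, 144), (-10, 56, 133), (-13, 51, 130), (14, 12, 75)]
245 [(-10, 96, 167), (-12, 91, 164), (-10, 81, 152), (-13, 76, 150), (-11, 66, 139), (-10, 57, 129), (-11, 50, 123), (13, 14, 72)]
246 [(-10, 97, 165), (-12, 91, 159), (-10, 81, 149), (-12, 75, 144), (-8, 63, 130), (-10, 58, 126), (-10, 49, 117), (12, 16, 70)]
247 [(-10, 97, 160), (-11, 91, 155), (-10, 82, 145), (-2, 66, 124), (-8, 64, 126), (-11, 59, 123), (-11, 51, 115), (10, 18, 69)]
248 [(38, 48, 75), (33, 44, 74), (-10, 82, 141), (-2, 66, 120), (-7, 63, 120), (-12, 60, 121), (-11, 51, 111), (4, 25, 75)]
249 [(31, 55, 82), (28, 51, 80), (5, 66, 110), (-3, 67, 117), (-8, 65, 119), (-9, 58, 113), (-11, 52, 108), (7, 22, 66)]
250 [(32, 54, 76), (27, 52, 77), (6, 65, 104), (0, 64, 107), (-6, 63, 111), (-11, 60, 112), (-10, 51, 101), (5, 25, 66)]
251 [(27, 61, 82), (19, 60, 86), (19, 52, 79), (2, 62, 100), (-8, 65, 110), (-10, 59, 105), (5, 34, 70), (0, 30, 69)]
252 [(25, 63, 80), (21, 59, 79), (17, 55, 78), (12, 52, 78), (-5, 63, 101), (-10, 60, 101), (-3, 44, 81), (-1, 33, 69)]
253 [(25, 64, 77), (18, 63, 81), (12, 60, 82), (8, 57, 81), (3, 53, 81), (2, 47, 76), (-1, 42, 74), (0, 33, 64)]
254 [(21, 68, 78), (17, 64, 77), (13, 60, 76), (4, 61, 84), (0, 58, 84), (-4, 54, 83), (-4, 46, 75), (-11, 45, 79)]
255 [(33, 56, 54), (15, 66, 77), (11, 63, 77), (0, 65, 86), (-4, 63, 87), (-7, 58, 84), (-9, 52, 80), (-13, 48, 79)]
256 [(34, 55, 48), (26, 56, 54), (11, 63, 72), (4, 62, 76), (-3, 62, 81), (-7, 58, 80), (-14, 58, 85), (-15, 51, 78)]
257 [(34, 56, 44), (25, 57, 51), (20, 54, 52), (5, 61, 70), (-6, 66, 84), (-10, 62, 82), (-13, 56, 78), (-19, 56, 82)]
clock: 4.52
eef_pos: [0.4585, 0.372, 0.0763]
ee_rot: [[-0.957, -0.292, -0.0], [-0.292, 0.957, -0.0], [0.001, -0.0, -1.0]]
contact_force: [-0.4, -0.7, 0.7]
grip_width: -0.001
```

```bash
python3 -m crank '[[255,[0,0,0.15],0],[255,[0,0,0.3],0],[255,[0,0,0.45],0],[255,[0,0,0.6],0],[255,[0,0,0.6],0]]';  python3 -m crank '[[255,[0,0,0.1],0],[255,[0,0,0.2],0],[255,[0,0,0.3],0],[255,[0,0,0.3],0]]'
```

```text
clock: 4.93
eef_pos: [0.4584, 0.372, 0.0701]
ee_rot: [[-0.957, -0.292, -0.001], [-0.292, 0.957, -0.0], [0.001, -0.0, -1.0]]
contact_force: [-0.6, -0.2, -0.1]
grip_width: 0.002
clock: 5.27
eef_pos: [0.4585, 0.3721, 0.0673]
ee_rot: [[-0.957, -0.292, -0.0], [-0.292, 0.957, -0.0], [0.0, -0.0, -1.0]]
contact_force: [-0.3, 0.3, -0.6]
grip_width: -0.001
```

```bash
python3 -m crank '[[255,[0,0,0.1],0],[255,[0,0,0.2],0],[255,[0,0,0.2],0]]';  python3 -m crank '[[255,[0,0,0.1],0],[255,[0,0,0.2],0],[255,[0,0,0.2],0]]'; python3 - <<'E'
from h import *
from station import bot
d=bot.get_image("scene"); np.savez("scene4.npz",**d)
P=pts(d);print((P[238:262:2,214:256:2,2]*1000).astype(int))
E
```

```text
clock: 5.52
eef_pos: [0.4585, 0.372, 0.0653]
ee_rot: [[-0.957, -0.292, -0.0], [-0.292, 0.957, -0.0], [0.0, -0.0, -1.0]]
contact_force: [0.0, 0.8, -0.6]
grip_width: 0.003
clock: 5.77
eef_pos: [0.4587, 0.3724, 0.0644]
ee_rot: [[-0.957, -0.292, 0.0], [-0.292, 0.957, 0.0], [-0.0, 0.0, -1.0]]
contact_force: [-2.5, -0.4, 6.1]
grip_width: -0.005
[[  21   -5   83   81  185  190  189  191  178  172  180  165  155  155
   133   72   70   71   67   75   70]
 [   1   74   74   77  182  182  179  176  170  163  167  158  145  135
    67   71   71   72   72   71   68]
 [   3   74  173  179  180  180   77  141  152  151  159  151  136  128
    71   74   73   72   73   64   73]
 [  74  171  176  176  175  170   73  133  136  144  149  133  126   76
    71   69   65   67   72   68   74]
 [   1  170  169  178  174  173  168  142  140  138  135  128  114   69
    72   72   72   71   70   69   73]
 [   2   71   80  169  177  167  159  151  145  137  128  117  109   75
    67   71   67   71   74   72   71]
 [   5   53   71   73   80  159  152  140  139  128  112  105   98   71
    69   67   73   69   70   71   73]
 [  -1   40   45   49   72   75   77   80   98  102  105  103   97   74
    66   70   68   75   71   69   67]
 [   2    0   32   39   46   51   68   74   78   92   98   92   90   72
    71   70   66   67   74   71   72]
 [  -1   -2   21   28   39   39   43   52   77   79   78   88   84   76
    79   74   68   67 1253   73   75]
 [  -2   -2   12   21   23   31   34   39   50   70   76   73   81   85
    78   79   81   74   72   76   77]
 [  -2    3    0    1   18   20   23   29   39   45   51   70   74   80
    80   81   78   82   74   76   77]]
```

Contact: 6 N at TCP z = 0.0645. So the closed tips sit about 17 mm above the TCP. Pressing on.

```bash
python3 -m crank '[[255,[0,0,0.05],0],[255,[0,0,0.1],0],[255,[0,0,0.15],0],[255,[0,0,0.15],0]]';  python3 -m crank '[[255,[0,0,0.05],0],[255,[0,0,0.1],0],[255,[0,0,0.15],0],[255,[0,0,0.15],0]]'
```

```text
clock: 6.15
eef_pos: [0.4588, 0.3726, 0.0626]
ee_rot: [[-0.957, -0.292, 0.001], [-0.292, 0.957, 0.001], [-0.001, 0.001, -1.0]]
contact_force: [-0.9, 0.2, 2.8]
grip_width: -0.002
clock: 6.48
eef_pos: [0.4584, 0.3717, 0.0599]
ee_rot: [[-0.957, -0.292, -0.001], [-0.292, 0.957, -0.001], [0.001, -0.001, -1.0]]
contact_force: [0.8, 0.4, 0.7]
grip_width: 0.001
```

```bash
python3 -m crank '[[255,[0,0,0.05],0],[255,[0,0,0.1],0],[255,[0,0,0.15],0],[255,[0,0,0.15],0]]';  python3 -m crank '[[255,[0,0,0.05],0],[255,[0,0,0.1],0],[255,[0,0,0.15],0],[255,[0,0,0.15],0]]'
```

```text
clock: 6.82
eef_pos: [0.4586, 0.372, 0.0589]
ee_rot: [[-0.957, -0.292, -0.0], [-0.292, 0.957, -0.0], [0.0, -0.0, -1.0]]
contact_force: [-0.6, 0.3, -0.1]
grip_width: 0.0
clock: 7.15
eef_pos: [0.4587, 0.3722, 0.0576]
ee_rot: [[-0.957, -0.292, 0.0], [-0.292, 0.957, -0.0], [-0.0, -0.0, -1.0]]
contact_force: [0.4, -0.5, 0.1]
grip_width: -0.005
```

```bash
python3 -m crank '[[255,[0,0,0.05],0],[255,[0,0,0.1],0],[255,[0,0,0.1],0]]';  python3 -m crank '[[255,[0,0,0.05],0],[255,[0,0,0.1],0],[255,[0,0,0.1],0]]'
```

```text
clock: 7.4
eef_pos: [0.4587, 0.3722, 0.0574]
ee_rot: [[-0.956, -0.292, -0.0], [-0.292, 0.956, -0.0], [0.0, -0.0, -1.0]]
contact_force: [-2.2, -1.1, 6.8]
grip_width: -0.0
clock: 7.65
eef_pos: [0.4588, 0.3722, 0.0574]
ee_rot: [[-0.956, -0.292, -0.0], [-0.292, 0.956, -0.0], [0.0, -0.0, -1.0]]
contact_force: [-4.4, -3.7, 11.5]
grip_width: 0.0
```

The left rim has clicked: force fell after about 6 N, then it hit a hard stop at the level height. Now the near rim, which is (+7.6, −5.6) cm away in tool axes.

```bash
python3 -m crank '[[255,[0,0,-1.5],0],[255,[0,0,-3],0],[255,[2,-1.5,-3],0],[255,[4,-3,-3],0],[255,[6,-4.5,-3],0],[255,[7.6,-5.5,-3],0],[255,[7.6,-5.5,-3],0],[255,[7.6,-5.5,-2.2],0],[255,[7.6,-5.5,-1.5],0],[255,[7.6,-5.5,-1.2],0],[255,[7.6,-5.5,-1],0],[255,[7.6,-5.5,-0.85],0],[255,[7.6,-5.5,-0.7],0],[255,[7.6,-5.5,-0.55],0],[255,[7.6,-5.5,-0.4],0],[255,[7.6,-5.5,-0.3],0],[255,[7.6,-5.5,-0.2],0],[255,[7.6,-5.5,-0.1],0],[255,[7.6,-5.5,0],0],[255,[7.6,-5.5,0],0]]'
python3 - <<'E'
from h import *
from station import bot
go("near",.0574-.011)
d=bot.get_image("scene"); np.savez("scene5.npz",**d)
cv2.imwrite("pics/s5.png",cv2.resize(d["color"][180:280,180:310,::-1],None,fx=6,fy=6,interpolation=cv2.INTER_CUBIC))
E
```

```text
clock: 9.32
eef_pos: [0.4022, 0.2975, 0.0573]
ee_rot: [[-0.956, -0.292, -0.0], [-0.292, 0.956, -0.0], [0.001, -0.0, -1.0]]
contact_force: [-6.6, -3.3, 14.3]
grip_width: -0.003
near target [0.4015 0.2972 0.0574] at [0.4022 0.2975 0.0573] shift cm [ 0.07 -0.01 -0.01] turn -0.0 F [-6.6 -3.3 14.3] clk 9.3167 grip -0.0025125388225449674
```

View pics/s5.png

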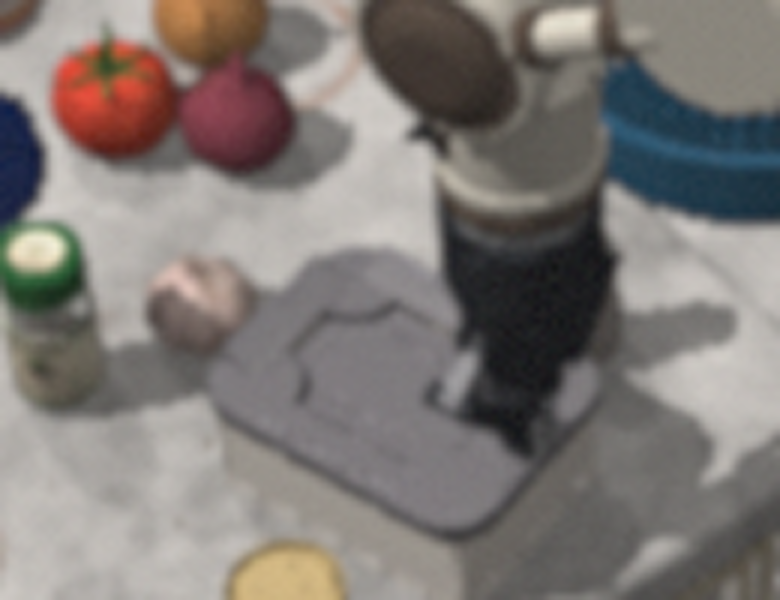

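The left rim now lies flat. The near press reached the same stop height (0.0573) at 14 N. Next the right rim: (−7.6, −5.6) cm.

```bash
python3 -m crank '[[255,[0,0,-1.5],0],[255,[0,0,-3],0],[255,[-2,-1.5,-3],0],[255,[-4,-3,-3],0],[255,[-6,-4.5,-3],0],[255,[-7.6,-5.6,-3],0],[255,[-7.6,-5.6,-3],0],[255,[-7.6,-5.6,-2.2],0],[255,[-7.6,-5.6,-1.5],0],[255,[-7.6,-5.6,-1.2],0],[255,[-7.6,-5.6,-1],0],[255,[-7.6,-5.6,-0.85],0],[255,[-7.6,-5.6,-0.7],0],[255,[-7.6,-5.6,-0.55],0],[255,[-7.6,-5.6,-0.4],0],[255,[-7.6,-5.6,-0.3],0],[255,[-7.6,-5.6,-0.2],0],[255,[-7.6,-5.6,-0.1],0],[255,[-7.6,-5.6,0],0],[255,[-7.6,-5.6,0],0]]'
python3 - <<'E'
from h import *
from station import bot
go("right",.0574-.011)
d=bot.get_image("scene"); np.savez("scene6.npz",**d)
cv2.imwrite("pics/s6.png",cv2.resize(d["color"][180:280,180:310,::-1],None,fx=6,fy=6,interpolation=cv2.INTER_CUBIC))
E
```

```text
clock: 11.03
eef_pos: [0.4908, 0.2661, 0.0573]
ee_rot: [[-0.956, -0.292, -0.001], [-0.292, 0.956, -0.0], [0.001, 0.0, -1.0]]
contact_force: [-6.0, -1.5, 13.8]
grip_width: 0.001
right target [0.4906 0.2658 0.0574] at [0.4908 0.2661 0.0573] shift cm [ 0.03 -0.02 -0.01] turn -0.0 F [-6.  -1.5 13.8] clk 11.0333 grip 0.0012023877290456486
```

View pics/s6.png

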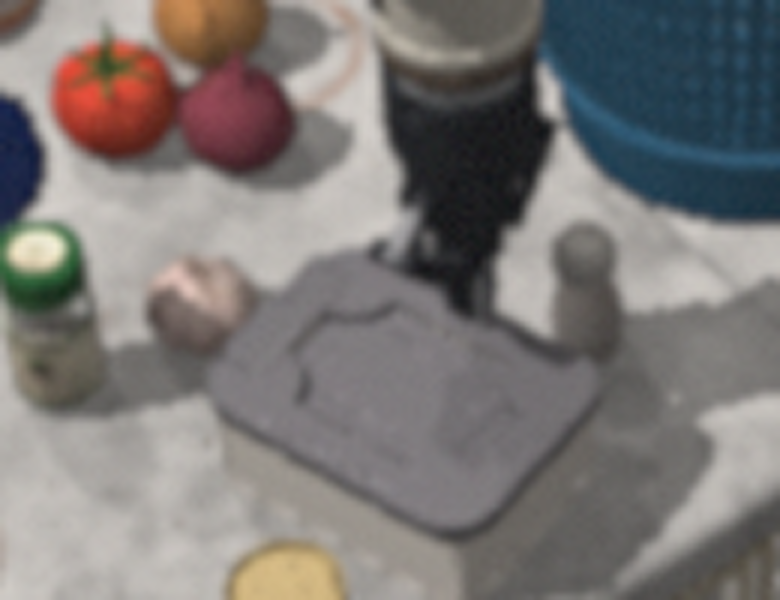

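The right press reached the same stop (0.0573, 14 N), and the box and shaker haven't moved. Last is the far rim: (−7.6, +5.6) cm.

```bash
python3 -m crank '[[255,[0,0,-1.5],0],[255,[0,0,-3],0],[255,[-2,1.5,-3],0],[255,[-4,3,-3],0],[255,[-6,4.5,-3],0],[255,[-7.6,5.6,-3],0],[255,[-7.6,5.6,-3],0],[255,[-7.6,5.6,-2.2],0],[255,[-7.6,5.6,-1.5],0],[255,[-7.6,5.6,-1.2],0],[255,[-7.6,5.6,-1],0],[255,[-7.6,5.6,-0.85],0],[255,[-7.6,5.6,-0.7],0],[255,[-7.6,5.6,-0.55],0],[255,[-7.6,5.6,-0.4],0],[255,[-7.6,5.6,-0.3],0],[255,[-7.6,5.6,-0.2],0],[255,[-7.6,5.6,-0.1],0],[255,[-7.6,5.6,0],0],[255,[-7.6,5.6,0],0]]'
python3 - <<'E'
from h import *
go("far",.0574-.011)
E
```

```text
clock: 12.75
eef_pos: [0.5476, 0.3418, 0.0574]
ee_rot: [[-0.956, -0.292, 0.0], [-0.292, 0.956, -0.0], [-0.0, -0.0, -1.0]]
contact_force: [-5.5, -1.7, 10.1]
grip_width: -0.002
far target [0.5469 0.3416 0.0574] at [0.5476 0.3418 0.0574] shift cm [ 0.08  0.   -0.  ] turn -0.0 F [-5.5 -1.7 10.1] clk 12.75 grip -0.0019955207705572887
```

Now retreat upward and to the left to clear the view.

```bash
python3 -m crank '[[255,[0,0,-1.5],0],[255,[0,0,-5],0],[255,[0,0,-9],0],[255,[0,0,-13],0],[255,[0,0,-15],0],[255,[3,3,-15],0],[255,[6,7,-15],0],[255,[9,11,-15],0],[255,[12,15,-15],0],[255,[14,19,-15],0],[255,[15,22,-15],0],[255,[15,25,-15],0],[255,[15,25,-15],0],[255,[15,25,-15],0],[255,[15,25,-15],0],[255,[15,25,-15],0]]'
python3 - <<'E'
from h import *
from station import bot
b=np.array([[np.cos(YAW),-np.sin(YAW)],[np.sin(YAW),np.cos(YAW)]])
for n in("scene","top"):
    d=bot.get_image(n); np.savez(n+"7.npz",**d)
    P=pts(d);p=(P[...,:2]-C)@b*1000; z=P[...,2]*1000
    if n=="top": print(box(d)[0][0], [ (o[0][0],len(o[1])) for o in box(d)[1]])
    x,y=p[...,0],p[...,1]; ok=(z>60)&(z<100)
    for k,m in dict(far=(x>74)&(x<84)&(abs(y)<30),near=(x<-74)&(x>-84)&(abs(y)<30),left=(y>54)&(y<64)&(abs(x)<45),right=(y<-54)&(y>-64)&(abs(x)<45),panel=(abs(x)<40)&(abs(y)<25),corner=(abs(x)>62)&(abs(x)<76)&(abs(y)>42)&(abs(y)<56)).items(): print(n,k,(m&ok).sum(),np.median(z[m&ok]).round(1))
    c=d["color"][180:280,180:310] if n=="scene" else d["color"][160:300,100:290]
    cv2.imwrite(f"pics/{n}7.png",cv2.resize(c[:,:,::-1],None,fx=4,fy=4,interpolation=cv2.INTER_CUBIC))
E
```

```text
clock: 14.08
eef_pos: [0.3319, 0.5361, 0.2055]
ee_rot: [[-0.957, -0.29, 0.0], [-0.29, 0.957, -0.001], [0.0, -0.001, -1.0]]
contact_force: [0.9, -1.0, 0.3]
grip_width: 0.003
scene far 47 75.1
scene near 68 74.3
scene left 123 73.8
scene right 62 75.1
scene panel 354 70.6
scene corner 52 75.0
((474.4633483886719, 319.23284912109375), (167.84947204589844, 128.6101837158203), 17.04281234741211) [((474.4633483886719, 319.23284912109375), 2665), ((488.04266357421875, 196.69371032714844), 125), ((409.38775634765625, 427.25103759765625), 288), ((44.66434097290039, 16.772857666015625), 308)]
top far 75 75.1
top near 78 74.6
top left 109 74.6
top right 114 75.0
top panel 506 70.5
top corner 100 74.4
```

View pics/scene7.png

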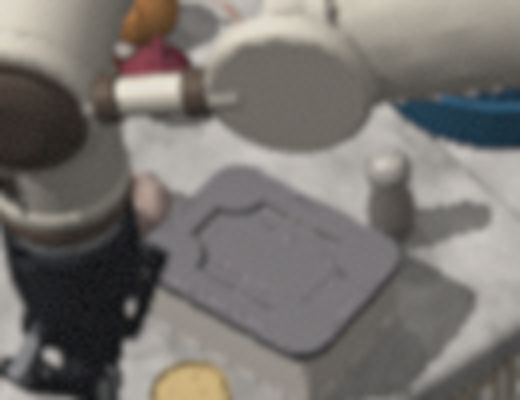

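View pics/top7.png

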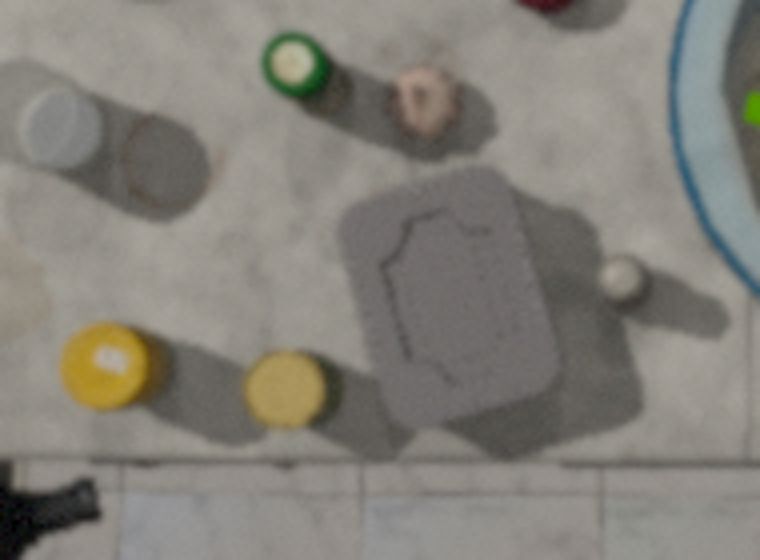

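Both views show the lid flat all round, with every rim at about 75 mm, level with the corners. The box has not moved (under 1 mm), the neighbours are where they were, and the arm is clear.

```bash
python3 -c "
from station import bot
print(bot.read_state()['clock'],bot.sign_off())"
```

```text
the job is handed in; nothing more can be done
14.1833 None
```

All four rim sections of the lid are shut. I pressed left, near, right and far in turn with the closed fingertips, backed the arm away, and handed in at 14.2 s.

**Last checks:**
- **Rim height:** the four sections measured 73.8–75.1 mm in the two camera views, against 80–82 mm before pressing. The corners measured 74.4–75.0 mm.
- **Press force:** readings at the end of each press were 10–14 N vertically, well under the 70 N limit. Force was only read at the end of each call, so brief peaks between readings were not seen.
- **Box position:** it moved less than 1 mm and turned less than 0.1°.
- **Bystanders:** the salt shaker and small tin measured within about 2 mm of where they started. The garlic, spice jar and yellow-lidded jar look unmoved in the top view. I did not re-check the bowl, but the arm never came near it.
- **Robot:** nothing was touching the tool at hand-in.

**One disagreement:** `bot.nose_length` puts the fingertips 11 mm ahead of the TCP. Contact and the depth images showed the closed tips about 17–18 mm behind it. I found this on the first press, when the left rim gave no force at the expected height, and used the measured height for the other three.

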